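# Put the garlic away and close the heavy lid without a slam

### The arm

A 6-joint arm with a two-finger parallel gripper is mounted at the origin on a cart in front of the work surface, level with it; the furniture and walls round the work are solid. World frame = base frame: x ahead of the robot, y to its left, z up, the work surface at z = 0. Lengths are in mm, angles in rad, forces in N, time in s.
With the tool pointing down it reaches from about 250 to 775 mm from the base axis. Payload 4 kg.
Tool frame: the origin (TCP) lies at the very end of the fingers, on their centre line; the grasp point (between the pads) lies r.grasp_offset behind it (r.grasp_offset is the distance from the TCP to the grasp point, in mm); z points along the fingers, y is the direction in which the jaws open and shut (so a half turn about z gives the same grasp; the last joint's range is limited). The gripper opens to 85 mm and grips with 20 to 120 N. Pads are 22 mm wide; open, the fingers measure 114 mm over their backs; the gripper's body (76 mm by 85 mm) begins 54 mm behind the grasp point. The pads swing forward as they close: fully open they stand 13 mm farther back than shut.
Start: joints at [1.016, 0.087, 1.371, -0, 1.684, -0.103], TCP at [240.133, 494.827, 231.341] pointing down, gripper open.
Joint ranges: [-3.1, 3.1], [-0.76, 2.03], [0.27, 2.55], [-1.08, 4.22], [0.17, 2.65], [-2.57, 2.57]. Speed limits (rad/s): [2.79, 2.79, 3.14, 3.14, 3.14, 3.14].

### API

Orientations are given as a rotation vector (axis times angle).
In Python, from bench import r gives the robot as it stands.
- The arm moves only by the tool move_arm, never from a script. Its argument "steps" is text: rows parted by semicolons, each of 5 numbers parted by spaces: the shift along the world's x, y, z in m, then the turn about the world's z in rad, then the finger opening in m, from 0 to 0.0854. A call has 1 to 12 rows; each row is the pose to reach, as a shift and turn from the pose commanded when the call began; what a row does not reach only later rows make up. A row lasts 1/12 s, in which the tool goes at most 41.7 mm and 7.16 degrees, less where a joint would pass 70% of its speed; a pose out of reach is approached as far as the arm can. A call with a gripper value outside its range is refused whole. The fingers move at their own pace and stop on an object; "grip_force" is the grip in N (left out, the last holds). Time passes only in rows, so rows that repeat a pose let the fingers close. It gives the time, the measured TCP pose, the force and the opening at its end, in the units of the state.
- r.observe(): the state, without advancing time (a new reading comes with each control period).
- r.read_camera(name): name is "scene" or "top" or "wrist"; returns the picture (400x640x3 uint8, blue, green, red); there is no depth.
- r.camera_info(name): a dict with "camera_matrix" (3x3 intrinsics, pixels), "distortion" ([k1, k2, p1, p2, k3] as OpenCV has them; the pictures are not rectified), "R" (3x3) and "t" (3): a world point X has camera coordinates R X + t. Camera axes: x right, y down, z forward; pixel columns grow to the right and rows downward; lengths in mm; the calibration is good to about 2 mm. A picture is of the moment at which its call begins: read the wrist's pose just before it. camera_info takes no time and is no camera call; for the wrist camera it gives the pose at the moment of the call.
- r.finish_job(): hands the job in, once; it reports no verdict.
The state is a dict: "t": time; "q": joint angles; "qvel": joint speeds; "effort": joint torques, N m; "tool_pos": TCP position; "tool_rot": TCP orientation; "force": force on the tool from outside, world axes, zero at the start; "ft_torque": the same for the moment, N m; "opening": finger opening in mm.
Only numpy, scipy, OpenCV 4.12 (cv2) and the standard library are available. Lean on these libraries where they do the work, as an engineer would, in place of code of your own. Each camera call takes 0.05 s, during which the arm holds its last target.

### The job

Put the garlic bulb away in the open white keeper box: set it down on the box's floor with the lid open, do not drop it in. Then bring the heavy hinged lid down under control by its bar handle, never letting it fall or slam, then press down on the black rubber pad on top of it until it snaps fully shut, and hold it pressed with about 18 N for half a second to seat it. Let go, and leave the other things on the worktop where they are.

Things in the scene. Friction and masses are not known exactly. Their poses are not given: they have to be found in the camera images.
- garlic_center (a point): Centre (half-way up) of the loose garlic bulb: off-white, about 60 x 57 mm across, 58 mm tall, standing upright on the worktop with its pointed top up; 40 g. Grasp across its middle.
- keeper: White enamelled keeper box with an open top, fixed to the worktop: 150 mm deep (its x) x 220 mm wide (its y) x 100 mm high outside, walls and floor 8 mm thick. Origin: centre of its underside, on the worktop; its x axis points from the front (the handle and catch side, roughly to the left as the robot sees it) to the hinge side on the right, z up. Its yaw varies about -1.57.
- keeper_floor (a point): Centre of the box's inner floor, 8 mm above the worktop; axes as the box. The rim stands 92 mm above it.
- lid_hinge (a point): Middle of the lid's hinge axis, on the right rim of the box (box frame x = +75 mm, z = 100 mm); axes as the box, the hinge axis is y.
- lid_grip (a point): Middle of the lid's handle: steel bar, 12 mm diameter, parallel to the hinge, on two brackets (87 mm clear between), 43 mm clear of the lid's front edge. Its axis is 204 mm from the hinge along the lid, 10 mm above the lid's underside: up (300 mm over the worktop) when open, in front of the box at 110 mm when shut. Axes as the lid, x towards the hinge. The bar can turn between finger pads.
- lid_front (a point): Centre of the top of the press pad (lid_pad): a black, springy rubber pad (15 N/mm), 36 x 80 mm and 6 mm thick, on top of the lid at mid-width near the front edge, 130 mm from the hinge; axes as the lid. With the lid shut its top is level, 124 mm above the worktop: the place to press.
- lid (a joint): Lid angle, rad: 0 shut, 1.57 upright, stop 1.8. Dark wooden lid 154 x 224 x 16 mm, 0.65 to 1.0 kg. Hinge friction (0.18 N m) holds it near upright; below about 1.2 it falls by itself. At 0.07 noses at its front corners meet two sprung roller catches that carry its weight: 5 to 12 N at the front snaps it past; it then stays shut on a hard stop. Seat it with about 18 N on the pad (12 to 28).
- lemon: Loose yellow lemon, 72 x 57 x 58 mm, a bystander; origin under its centre. Leave it.
- onion: Loose brown onion, 78 mm across, 85 mm tall, a bystander; origin under its centre. Leave it.
- mug: Loose white mug, 80 mm across, 101 mm tall with a handle, a bystander; origin under its centre. Leave it.
- honey: Loose honey jar with a yellow lid, 71 mm across, 101 mm tall, behind the box, a bystander; origin under its centre. Leave it.
There are look-alikes about, which are no part of the job. There is more than one size of the part that bears garlic_center; the job needs the smaller.

How it is judged:
By the outcome, as a careful person would: the job done as asked, in the order asked, and still so for the second after the job is handed in, with the robot touching nothing.
It also fails if it takes over 72 s, if anything falls off the work surface, if the arm or the gripper's body presses on something with over 40 N, if the wrist force passes 120 N, or if a joint passes its speed limit or range.

## Working session

There is one attempt and no reset: what is moved stays moved. The work goes in short steps, Python scripts to look and compute and a tool call to move; the robot and the scene stay as the last step left them, time stands still between calls to the robot, and variables do not carry over. Pictures are saved under pics/ and viewed, and the job is handed in when it is done.

Besides the shell and the picture viewer there is one more tool, called after "Request:" as name(argument=value, ...) on one line, values as JSON. move_arm: Moves the arm, as the interface text tells. Its arguments: {"type":"object","properties":{"steps":{"type":"string"},"grip_force":{"type":"number"}},"required":["steps"]}

```bash
mkdir -p pics; ls; python3 - <<'E'
from bench import r
import cv2
s=r.observe();print(s);print(r.grasp_offset)
for n in("scene","top","wrist"):
    i=r.camera_info(n);print(n,i)
    cv2.imwrite(f"pics/{n}0.png",r.read_camera(n))
E
```

```text
pics
{'t': 0.0, 'q': array([ 1.01592025e+00,  8.79818049e-02,  1.37228398e+00,  1.35384230e-05,
        1.68357221e+00, -1.03104187e-01]), 'qvel': array([-6.83769379e-05,  5.68433718e-06,  2.30532491e-04,  9.97057776e-04,
        8.20730321e-05, -2.06985454e-04]), 'effort': array([-9.14553875e-04, -3.51864874e+01, -3.13272250e+01, -1.52326834e-04,
        1.07309464e-02,  1.86357971e-05]), 'tool_pos': array([239.84809202, 494.39683463, 230.10937874]), 'tool_rot': array([-0.70345413, -3.06106322,  0.00333022]), 'force': array([ 0.27019364, -0.238976  , -0.17940207]), 'ft_torque': array([-0.02692071, -0.00446527, -0.02340561]), 'opening': 85.29824388734397}
18.700000000000003
scene {'camera_matrix': array([[485.89836713,   0.        , 321.57499394],
       [  0.        , 485.89836713, 199.55117897],
       [  0.        ,   0.        ,   1.        ]]), 'distortion': array([-0.00077775,  0.        ,  0.        ,  0.        ,  0.        ]), 'R': array([[-9.85545792e-01, -1.69409231e-01, -5.87622785e-05],
       [-1.10983477e-01,  6.45913342e-01, -7.55300352e-01],
       [ 1.27992807e-01, 
[... 342 characters left out ...]
0.        ]), 'R': array([[ 0.01182712, -0.99992365, -0.00357999],
       [-0.97749108, -0.01080742, -0.21069978],
       [ 0.210645  ,  0.00599138, -0.97754426]]), 't': array([  31.57098356,  618.07798951, 1342.00736296])}
wrist {'camera_matrix': array([[282.09864474,   0.        , 317.09679753],
       [  0.        , 282.09864474, 200.57329932],
       [  0.        ,   0.        ,   1.        ]]), 'distortion': array([-0.02657082,  0.        ,  0.        ,  0.        ,  0.        ]), 'R': array([[ 0.43665019,  0.89962818, -0.00239892],
       [ 0.85218207, -0.4127639 ,  0.32157686],
       [ 0.28830942, -0.14246091, -0.94688044]]), 't': array([-548.5972282 ,  -41.62584147,  381.2152899 ])}
```

View pics/scene0.png

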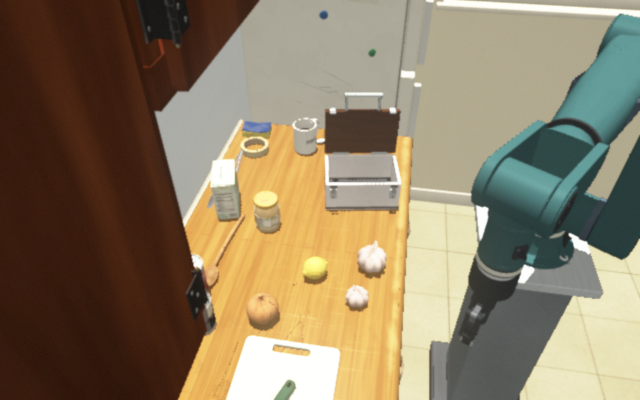

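View pics/top0.png

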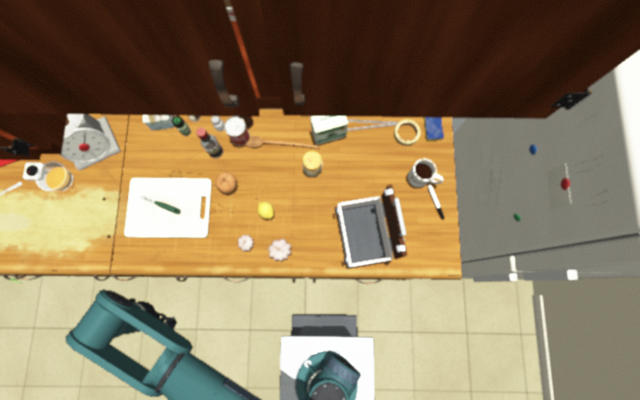

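View pics/wrist0.png

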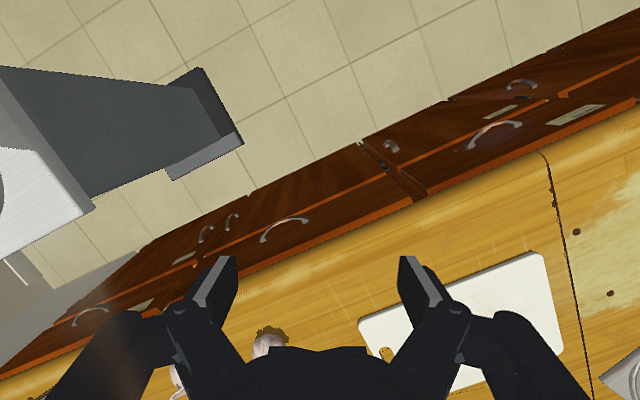

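The top picture shows the small garlic near (245,243), the big one near (279,250), the box near (365,232) and the open lid near (395,222). I'll take enlarged crops.

```bash
python3 - <<'E'
import cv2
a=cv2.imread("pics/top0.png")[150:280,220:460];cv2.imwrite("pics/topc.png",cv2.resize(a,None,fx=3.33,fy=3.33,interpolation=cv2.INTER_CUBIC))
a=cv2.imread("pics/scene0.png")[80:215,300:440];cv2.imwrite("pics/scc.png",cv2.resize(a,None,fx=4,fy=4,interpolation=cv2.INTER_CUBIC))
a=cv2.imread("pics/scene0.png")[230:320,300:420];cv2.imwrite("pics/scg.png",cv2.resize(a,None,fx=5,fy=5,interpolation=cv2.INTER_CUBIC))
E
```

```text
(no output)
```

View pics/topc.png

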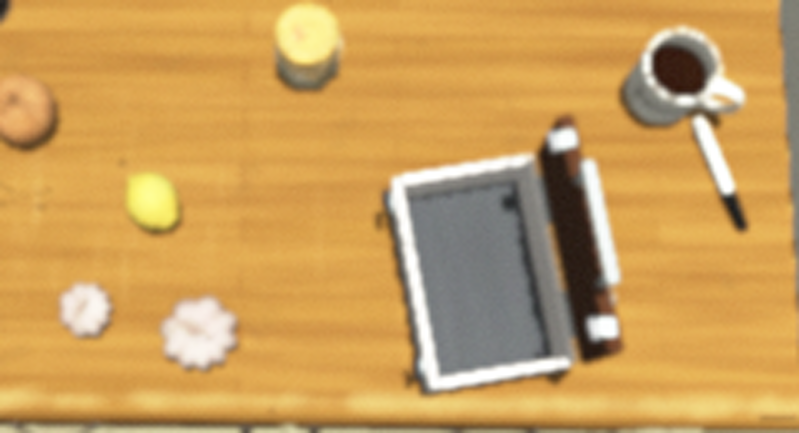

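View pics/scc.png

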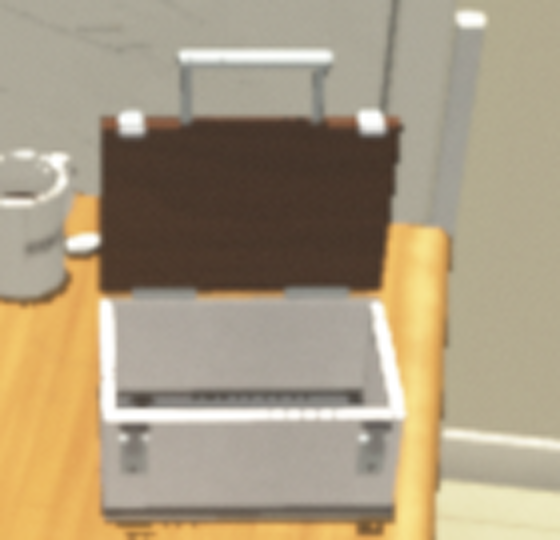

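View pics/scg.png

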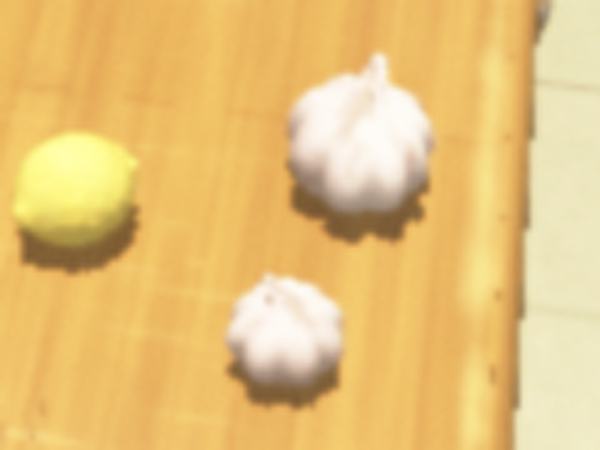

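```bash
cat > h.py <<'E'
from bench import r
import cv2,numpy as np
def ray(n,uv,i=None):
    i=i or r.camera_info(n);K=i["camera_matrix"];D=i["distortion"];R=i["R"];t=i["t"]
    p=cv2.undistortPoints(np.array([[uv]],float),K,D)[0,0]
    return -R.T@t, R.T@np.array([p[0],p[1],1])
def atz(n,uv,z,i=None):
    c,d=ray(n,uv,i);return c+d*(z-c[2])/d[2]
def tri(obs):
    A=0;b=0
    for n,uv in obs:
        c,d=ray(n,uv);d=d/np.linalg.norm(d);P=np.eye(3)-np.outer(d,d);A=A+P;b=b+P@c
    return np.linalg.solve(A,b)
def proj(n,X,i=None):
    i=i or r.camera_info(n)
    return cv2.projectPoints(np.array(X,float).reshape(-1,1,3),cv2.Rodrigues(i["R"])[0],i["t"],i["camera_matrix"],i["distortion"])[0].reshape(-1,2)
E
python3 - <<'E'
from h import *
np.set_printoptions(precision=1,suppress=True)
T=lambda u,v:(220+u/3.33-.35,150+v/3.33-.35)
S=lambda u,v:(300+u/4-.4,80+v/4-.4)
G=lambda u,v:(300+u/5-.4,230+v/5-.4)
print("rim top",[atz("top",T(*p),100) for p in((390,178),(425,392),(572,368),(533,155))])
print("rim scene",[atz("scene",S(*p),100) for p in((103,415),(402,415))])
print("bar scene z300",[atz("scene",S(*p),300) for p in((180,57),(332,57))])
print("bar top z300",[atz("top",T(*p),300) for p in((588,160),(613,283))])
print("garlic",[atz("top",T(85,310),29),atz("scene",G(286,333),29),tri([("top",T(85,310)),("scene",G(286,333))])])
print("big",tri([("top",T(199,332)),("scene",G(361,143))]))
E
```

```text
rim top [array([600.7, -29.6, 100. ]), array([381.5, -65.1, 100. ]), array([ 407.2, -213.2,  100. ]), array([ 626.9, -178.8,  100. ])]
rim scene [array([603.1, -33.9, 100. ]), array([388.5, -70.8, 100. ])]
bar scene z300 [array([ 576.2, -206.4,  300. ]), array([ 467.5, -225. ,  300. ])]
bar top z300 [array([ 577.3, -196.2,  300. ]), array([ 468. , -214.6,  300. ])]
garlic [array([467.2, 294.1,  29. ]), array([468.7, 301.3,  29. ]), array([468.5, 295.5,  21.5])]
big [444.5 171.   30.3]
```

Box corners from both views agree to about 5 mm and give the right 222 x 150 size: centre ≈ (505,-123), yaw ≈ -1.40. The small garlic is at ≈ (468,297). I'll move above it and check with the wrist camera.

Request:
move_arm(steps="0.025 -0.022 0 0 0.085; 0.05 -0.043 -0.005 0 0.085; 0.075 -0.065 -0.015 0 0.085; 0.1 -0.087 -0.025 0 0.085; 0.125 -0.108 -0.035 0 0.085; 0.15 -0.13 -0.045 0 0.085; 0.175 -0.152 -0.055 0 0.085; 0.195 -0.17 -0.065 0 0.085; 0.21 -0.183 -0.075 0 0.085; 0.22 -0.192 -0.08 0 0.085; 0.228 -0.198 -0.08 0 0.085; 0.228 -0.198 -0.08 0 0.085")

```text
t: 1.15
tool_pos: [469.1, 295.8, 151.0]
tool_rot: [-0.706, -3.061, 0.001]
force: [-1.1, 0.0, -0.5]
opening: 85.4
```

```bash
python3 - <<'E'
from h import *
s=r.observe();print(s["t"],s["tool_pos"],s["q"],s["force"])
i=r.camera_info("wrist");im=r.read_camera("wrist");cv2.imwrite("pics/w1.png",im)
for z in(0,29,58):print(z,proj("wrist",[[468,297,z]],i))
E
```

```text
1.15 [469.07160403 295.83976112 150.97059869] [ 4.60647079e-01  1.27096055e-01  1.48693508e+00 -3.46579040e-04
  1.52819644e+00 -6.56502077e-01] [-1.11623159  0.0423122  -0.48123159]
0 [[318.10004744 184.63865685]]
29 [[318.16987516 192.55880623]]
58 [[318.25501783 202.2234035 ]]
```

View pics/w1.png

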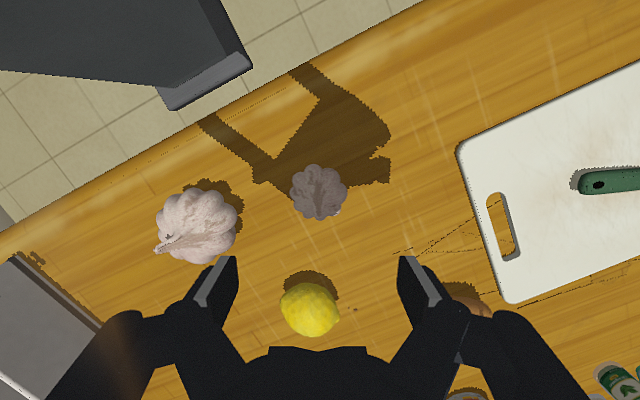

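The wrist picture shows the small garlic at (318,192), and my estimate projects to (318,192.6), so the estimate holds. I'll descend and grip.

Request:
move_arm(steps="0 0 -0.03 0 0.085; 0 0 -0.06 0 0.085; 0 0 -0.09 0 0.085; 0 0 -0.115 0 0.085; 0 0 -0.13 0 0.085; 0 0 -0.138 0 0.085; 0 0 -0.141 0 0.085; 0 0 -0.141 0 0.07; 0 0 -0.141 0 0.06; 0 0 -0.141 0 0.05; 0 0 -0.141 0 0.05; 0 0 -0.141 0 0.05", grip_force=25)

```text
t: 2.2
tool_pos: [469.5, 297.9, 12.8]
tool_rot: [0.703, 3.059, 0.005]
force: [-1.5, 1.7, 6.5]
opening: 55.1
```

```bash
python3 - <<'E'
from h import *
print(r.observe())
im=r.read_camera("wrist");cv2.imwrite("pics/w2.png",im)
E
```

```text
{'t': 2.2, 'q': array([ 4.63022875e-01,  2.42523085e-01,  1.64395991e+00,  7.49333600e-04,
        1.25070330e+00, -6.56219576e-01]), 'qvel': array([-0.00037084,  0.00135389,  0.00226506,  0.0019536 , -0.00254256,
       -0.00174865]), 'effort': array([-7.36271013e-01, -3.46423674e+01, -2.50901806e+01, -3.47477188e-01,
       -2.74784211e-01,  1.10066315e-02]), 'tool_pos': array([469.4756498 , 297.89050189,  12.76701698]), 'tool_rot': array([0.70298539, 3.05889945, 0.0052576 ]), 'force': array([-1.45662795,  1.6789271 ,  6.54446264]), 'ft_torque': array([0.11251892, 0.23108509, 0.01103874]), 'opening': 55.13325330483137}
```

View pics/w2.png

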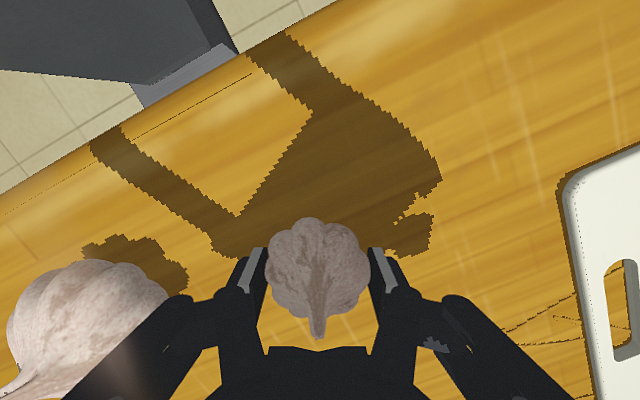

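Gripped at 55 mm. I'll lift and carry, turning the jaws along the box's long side.

Request:
move_arm(steps="0 0 0.02 0 0.05; 0 0 0.055 0 0.05; 0 0 0.09 0 0.05; 0 -0.005 0.125 0 0.05; 0.002 -0.025 0.15 -0.05 0.05; 0.005 -0.055 0.165 -0.13 0.05; 0.008 -0.085 0.17 -0.22 0.05; 0.011 -0.118 0.17 -0.32 0.05; 0.014 -0.15 0.17 -0.42 0.05; 0.017 -0.182 0.17 -0.52 0.05; 0.02 -0.212 0.17 -0.61 0.05; 0.022 -0.24 0.17 -0.69 0.05")

```text
t: 3.25
tool_pos: [490.1, 54.9, 180.8]
tool_rot: [1.704, 2.638, 0.001]
force: [0.6, 0.2, 0.3]
opening: 55.0
```

Request:
move_arm(steps="0.002 -0.028 0 -0.08 0.05; 0.004 -0.058 0 -0.15 0.05; 0.006 -0.088 0 -0.2 0.05; 0.009 -0.118 0 -0.24 0.05; 0.011 -0.144 0 -0.26 0.05; 0.013 -0.16 0 -0.26 0.05; 0.013 -0.168 0 -0.26 0.05; 0.013 -0.168 0 -0.26 0.05; 0.013 -0.168 0 -0.26 0.05")

```text
t: 4.0
tool_pos: [503.0, -110.8, 180.4]
tool_rot: [-2.026, -2.4, -0.001]
force: [-0.7, 0.2, -0.1]
opening: 54.8
```

```bash
python3 - <<'E'
from h import *
s=r.observe();print(s)
cv2.imwrite("pics/w3.png",r.read_camera("wrist"))
cv2.imwrite("pics/s3.png",r.read_camera("scene")[60:260,260:480].repeat(3,0).repeat(3,1))
t=r.read_camera("top");cv2.imwrite("pics/t3.png",t[170:280,320:460].repeat(5,0).repeat(5,1))
E
```

```text
{'t': 4.0, 'q': array([-3.27486504e-01,  2.51849202e-02,  1.53680390e+00,  7.47494596e-04,
        1.57984045e+00, -4.95993248e-01]), 'qvel': array([ 0.02405926, -0.00512978,  0.00612141,  0.00135118,  0.00250568,
       -0.00012897]), 'effort': array([-7.33737219e-01, -3.19914901e+01, -3.12102950e+01, -8.80829268e-02,
       -3.34086770e-02, -1.37243493e-02]), 'tool_pos': array([ 502.97639184, -110.83726465,  180.36355091]), 'tool_rot': array([-2.02629274e+00, -2.40013396e+00, -9.57276746e-04]), 'force': array([-0.68918807,  0.22384343, -0.10634118]), 'ft_torque': array([ 0.0718082 , -0.01316502,  0.00411853]), 'opening': 54.8439945798492}
```

View pics/w3.png

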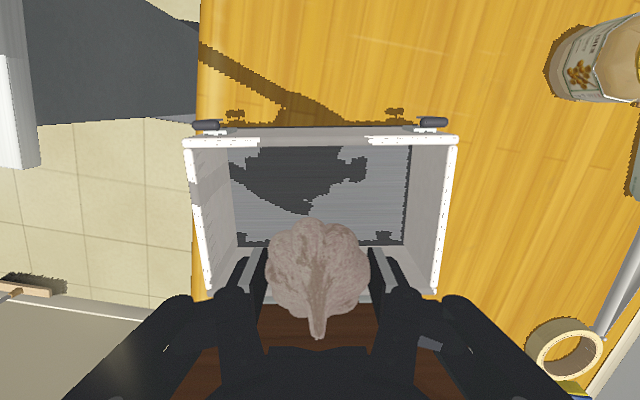

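View pics/s3.png

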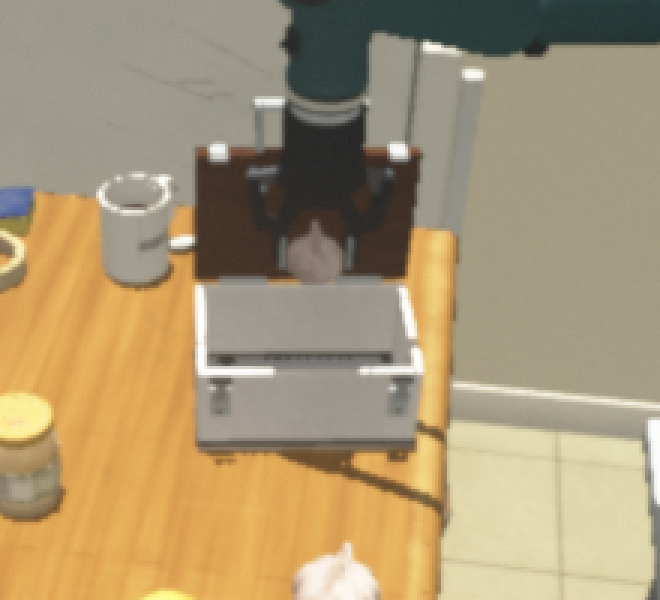

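View pics/t3.png

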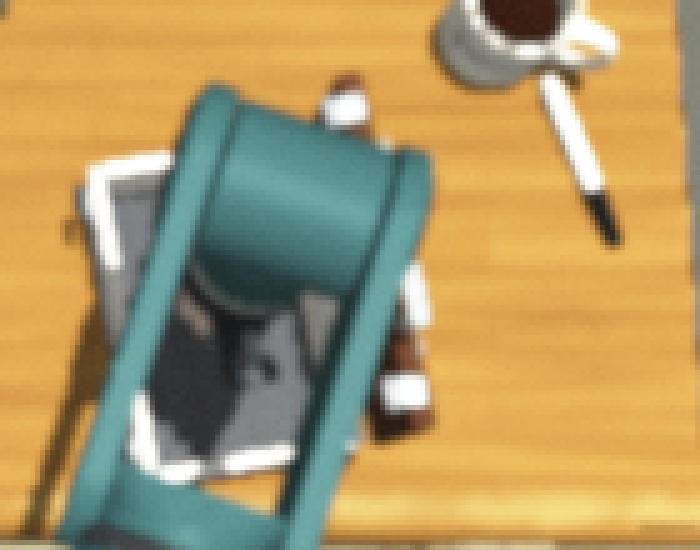

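```bash
python3 - <<'E'
from h import *
for z in range(200,560,40):
    print(z,proj("scene",[[503,-111,z]]).round(0), proj("top",[[503,-111,z]]).round(0), (proj("top",[[503,-111,z],[503,-165,z]])).round(0)[1])
cv2.imwrite("pics/s4.png",r.read_camera("scene")[0:240,260:640].repeat(2,0).repeat(2,1))
E
```

```text
200 [[364. 143.]] [[364. 227.]] [381. 227.]
240 [[365. 132.]] [[365. 225.]] [383. 226.]
280 [[366. 119.]] [[367. 223.]] [385. 224.]
320 [[367. 107.]] [[369. 221.]] [387. 221.]
360 [[368.  93.]] [[370. 219.]] [390. 219.]
400 [[369.  79.]] [[372. 216.]] [393. 217.]
440 [[370.  65.]] [[374. 214.]] [395. 214.]
480 [[371.  50.]] [[377. 211.]] [398. 211.]
520 [[372.  34.]] [[379. 208.]] [402. 208.]
```

View pics/s4.png

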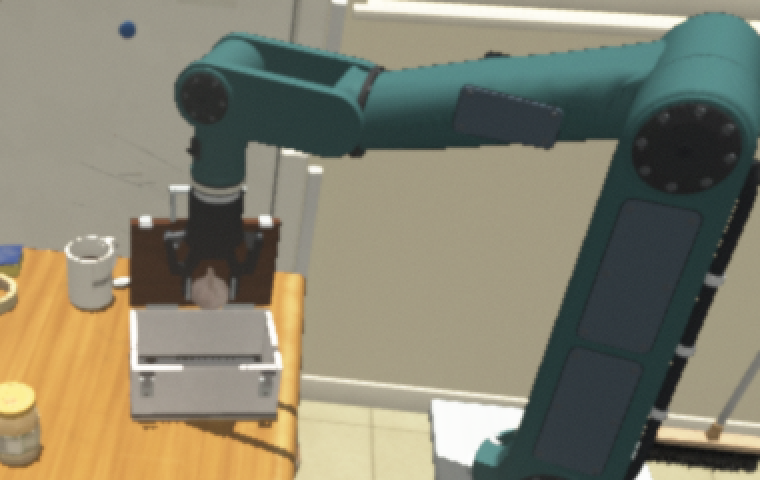

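Clearance looks adequate: fork edge about 67 mm against the lid face at about 87 mm, and the fingers are centred between the rims. I'll lower to just above the floor.

Request:
move_arm(steps="0 0 -0.015 0 0.05; 0 0 -0.04 0 0.05; 0 0 -0.065 0 0.05; 0 0 -0.09 0 0.05; 0 0 -0.11 0 0.05; 0 0 -0.125 0 0.05; 0 0 -0.138 0 0.05; 0 0 -0.146 0 0.05; 0 0 -0.151 0 0.05; 0 0 -0.154 0 0.05; 0 0 -0.155 0 0.05; 0 0 -0.155 0 0.05")

```text
t: 5.2
tool_pos: [503.6, -111.2, 25.9]
tool_rot: [2.025, 2.4, 0.001]
force: [-0.6, 0.0, -1.5]
opening: 55.0
```

Request:
move_arm(steps="0 0 -0.001 0 0.05; 0 0 -0.002 0 0.05; 0 0 -0.003 0 0.05; 0 0 -0.004 0 0.05; 0 0 -0.004 0 0.05")

```text
t: 5.62
tool_pos: [503.0, -111.2, 21.2]
tool_rot: [-2.026, -2.401, 0.0]
force: [0.5, 0.2, -0.6]
opening: 55.0
```

Request:
move_arm(steps="0 0 -0.001 0 0.05; 0 0 -0.002 0 0.05; 0 0 -0.002 0 0.05; 0 0 -0.002 0 0.05")

```text
t: 5.95
tool_pos: [503.2, -111.2, 20.8]
tool_rot: [2.026, 2.401, 0.0]
force: [-3.3, 0.8, 6.9]
opening: 55.3
```

Contact with the floor at 7 N. I'll release and check.

Request:
move_arm(steps="0 0 0.001 0 0.058; 0 0 0.001 0 0.065; 0 0 0.001 0 0.075; 0 0 0.001 0 0.085; 0 0 0.001 0 0.085; 0 0 0.001 0 0.085; 0 0 0.008 0 0.085; 0 0 0.025 0 0.085; 0 0 0.05 0 0.085; 0 0 0.08 0 0.085; 0 0 0.11 0 0.085; 0 0 0.14 0 0.085")

```text
t: 6.95
tool_pos: [502.9, -111.1, 161.1]
tool_rot: [2.026, 2.401, 0.0]
force: [1.7, 1.0, -0.0]
opening: 85.2
```

```bash
python3 - <<'E'
from h import *
s=r.observe();print(s["t"],s["tool_pos"],s["force"])
cv2.imwrite("pics/w5.png",r.read_camera("wrist"))
E
```

```text
6.95 [ 502.88133577 -111.09360641  161.10238588] [ 1.73857529  0.98419438 -0.04221112]
```

View pics/w5.png

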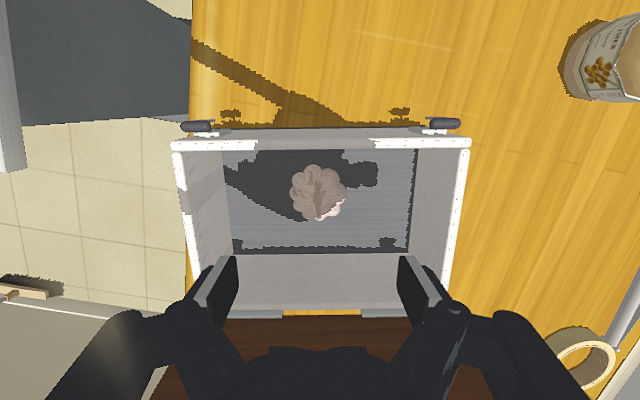

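The garlic stands on the box floor at (318,192). Next I'll check the cabinet clearance and refine the bar position.

```bash
python3 - <<'E'
from h import *
for z in(400,500,600,700,800): print(z,atz("top",(340,112),z).round(0))
T=lambda u,v:(220+u/3.33-.35,150+v/3.33-.35)
S=lambda u,v:(300+u/4-.4,80+v/4-.4)
print(tri([("top",T(588,160)),("scene",S(180,57))]),tri([("top",T(613,283)),("scene",S(332,57))]))
E
```

```text
400 [801. -25. 400.]
500 [755. -20. 500.]
600 [709. -14. 600.]
700 [663.  -9. 700.]
800 [617.  -4. 800.]
[ 575.31429134 -194.94844403  306.38765942] [ 467.13201431 -213.21233041  306.40091787]
```

Request:
move_arm(steps="0 0 0.02 0 0.085; 0 0 0.05 0 0.085; 0 0 0.08 0 0.085; 0 0 0.11 0 0.085; 0 0 0.14 0 0.085; 0 0 0.17 -0.05 0.085; 0 0 0.19 -0.15 0.085; 0 0 0.2 -0.26 0.085; 0 0 0.2 -0.37 0.085; 0 0 0.2 -0.48 0.085; 0 -0.005 0.2 -0.59 0.085; 0 -0.01 0.2 -0.7 0.085")

```text
t: 8.0
tool_pos: [503.1, -121.1, 359.9]
tool_rot: [2.73, 1.554, 0.001]
force: [-0.5, 0.1, -0.9]
opening: 85.2
```

Request:
move_arm(steps="0.002 -0.005 0 -0.11 0.085; 0.004 -0.015 0 -0.22 0.085; 0.006 -0.025 0 -0.33 0.085; 0.008 -0.037 0 -0.44 0.085; 0.01 -0.05 0 -0.55 0.085; 0.012 -0.06 0 -0.66 0.085; 0.015 -0.07 0 -0.76 0.085; 0.017 -0.08 0 -0.84 0.085; 0.018 -0.084 0 -0.871 0.085; 0.018 -0.084 0 -0.871 0.085; 0.018 -0.084 0 -0.871 0.085")

```text
t: 8.92
tool_pos: [521.0, -205.2, 359.4]
tool_rot: [-3.13, -0.266, 0.0]
force: [-0.6, -0.5, 0.3]
opening: 85.0
```

```bash
python3 - <<'E'
from h import *
s=r.observe();print(s["t"],s["tool_pos"],s["tool_rot"],s["q"],s["force"])
i=r.camera_info("wrist");im=r.read_camera("wrist");cv2.imwrite("pics/w6.png",im)
cv2.imwrite("pics/w6c.png",cv2.resize(im[80:330,200:460],None,fx=3,fy=2.4))
print(proj("wrist",[[521,-204,304],[575,-195,304],[467,-213,304]],i))
np.savez("w6.npz",**i)
cv2.imwrite("pics/s6.png",r.read_camera("scene")[20:200,260:440].repeat(3,0).repeat(3,1))
E
```

```text
8.9167 [ 521.04788281 -205.21310118  359.37091138] [-3.13014891e+00 -2.65782086e-01  2.41288742e-04] [-4.76475800e-01  1.22023739e-01  1.08064436e+00  7.58724026e-05
  1.93915050e+00  9.24933476e-01] [-0.59971367 -0.53422023  0.34719706]
[[315.2423925  219.24985007]
 [315.40511195 146.59990046]
 [315.10974326 280.71097784]]
```

View pics/w6.png

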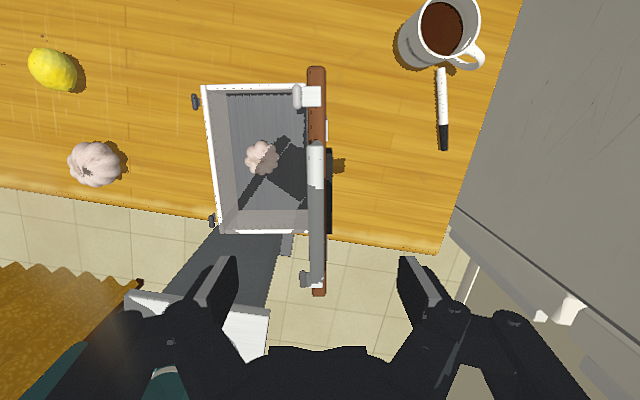

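View pics/s6.png

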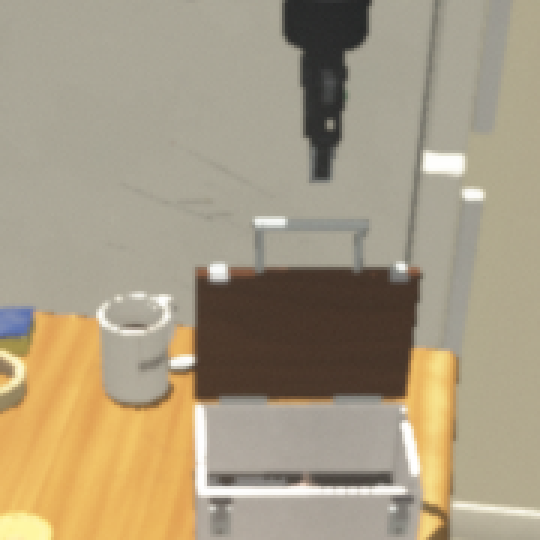

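The bar is at columns 310–323, centred on 316, against a predicted 315, and lies midway between the fingers. I'll descend and grip it.

Request:
move_arm(steps="0 0 -0.015 0 0.085; 0 0 -0.035 0 0.085; 0 0 -0.053 0 0.085; 0 0 -0.065 0 0.085; 0 0 -0.072 0 0.085; 0 0 -0.074 0 0.085; 0 0 -0.074 0 0.07; 0 0 -0.074 0 0.055; 0 0 -0.074 0 0.04; 0 0 -0.074 0 0.03; 0 0 -0.074 0 0.02; 0 0 -0.074 0 0.015", grip_force=25)

```text
t: 10.02
tool_pos: [521.3, -205.3, 285.8]
tool_rot: [3.13, 0.265, 0.001]
force: [0.3, 0.2, -0.2]
opening: 15.0
```

Request:
move_arm(steps="0 0 0 0 0.012; 0 0 0 0 0.008; 0 0 0 0 0.005; 0 0 0 0 0.005; 0 0 0 0 0.005")

```text
t: 10.43
tool_pos: [521.2, -205.2, 285.8]
tool_rot: [3.13, 0.265, 0.001]
force: [0.3, -0.1, 2.1]
opening: 11.0
```

```bash
python3 - <<'E'
from h import *
s=r.observe();print(s["t"],s["tool_pos"],s["tool_rot"],s["force"],s["opening"])
cv2.imwrite("pics/w7.png",r.read_camera("wrist"))
cv2.imwrite("pics/s7.png",r.read_camera("scene")[20:200,260:440].repeat(3,0).repeat(3,1))
E
```

```text
10.4333 [ 521.22901015 -205.16727821  285.75098304] [3.13001810e+00 2.65106857e-01 1.01931413e-03] [ 0.29726693 -0.09515942  2.10513982] 10.96658498220009
```

View pics/w7.png

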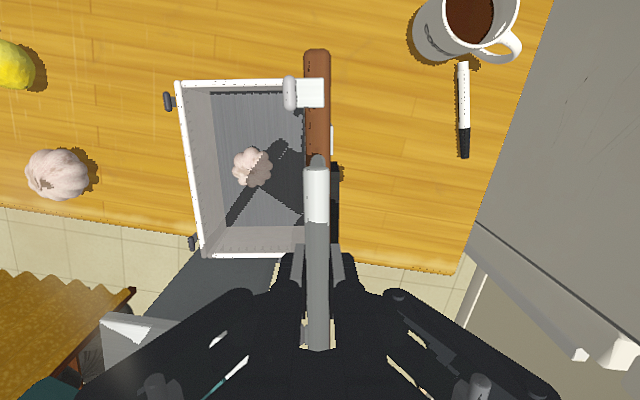

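View pics/s7.png

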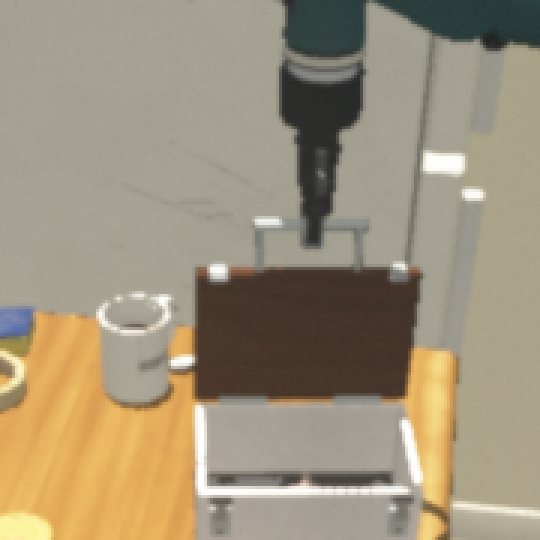

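Bar gripped, centred along its length. Next I'll compute the arc.

```bash
python3 - <<'E'
import numpy as np
a0=1.56
P=lambda a:np.array([-.166*(204*np.cos(a)-10*np.sin(a)),.986*(204*np.cos(a)-10*np.sin(a)),204*np.sin(a)+10*np.cos(a)])
A=[1.54,1.51,1.47,1.42,1.37,1.32,1.27,1.22,1.17,1.12,1.07,1.02, .97,.92,.87,.82,.77,.72,.67,.62,.57,.52,.47,.42,.37,.32,.27,.23,.19,.16,.13,.11,.1,.09,.08,.07]
b=P(a0)
for k,a in enumerate(A):
    d=(P(a)-b)/1000
    print("%.2f: %.3f %.3f %.3f"%(a,*d))
    if k%12==11:b=P(a)
E
```

```text
1.54: -0.001 0.004 0.000
1.51: -0.002 0.010 0.000
1.47: -0.003 0.018 -0.000
1.42: -0.005 0.028 -0.001
1.37: -0.006 0.038 -0.002
1.32: -0.008 0.048 -0.004
1.27: -0.010 0.058 -0.006
1.22: -0.011 0.068 -0.009
1.17: -0.013 0.077 -0.012
1.12: -0.015 0.086 -0.016
1.07: -0.016 0.096 -0.020
1.02: -0.018 0.105 -0.025
0.97: -0.001 0.009 -0.005
0.92: -0.003 0.017 -0.011
0.87: -0.004 0.025 -0.017
0.82: -0.006 0.033 -0.023
0.77: -0.007 0.041 -0.030
0.72: -0.008 0.048 -0.037
0.67: -0.009 0.055 -0.045
0.62: -0.010 0.061 -0.052
0.57: -0.011 0.067 -0.061
0.52: -0.012 0.073 -0.069
0.47: -0.013 0.078 -0.078
0.42: -0.014 0.083 -0.087
0.37: -0.001 0.004 -0.009
0.32: -0.001 0.008 -0.019
0.27: -0.002 0.012 -0.028
0.23: -0.002 0.014 -0.036
0.19: -0.003 0.016 -0.044
0.16: -0.003 0.017 -0.050
0.13: -0.003 0.019 -0.056
0.11: -0.003 0.019 -0.060
0.10: -0.003 0.020 -0.062
0.09: -0.003 0.020 -0.064
0.08: -0.003 0.020 -0.066
0.07: -0.003 0.020 -0.068
```

Request:
move_arm(steps="-0.001 0.004 0 0 0.005; -0.002 0.01 0 0 0.005; -0.003 0.018 0 0 0.005; -0.005 0.028 -0.001 0 0.005; -0.006 0.038 -0.002 0 0.005; -0.008 0.048 -0.004 0 0.005; -0.01 0.058 -0.006 0 0.005; -0.01 0.058 -0.006 0 0.005")

```text
t: 11.2
tool_pos: [510.1, -144.2, 278.2]
tool_rot: [-3.127, -0.269, 0.004]
force: [-2.7, 0.7, 1.1]
opening: 11.0
```

```bash
python3 - <<'E'
from h import *
s=r.observe();print(s["t"],s["tool_pos"],s["tool_rot"],s["force"],s["ft_torque"],s["opening"])
cv2.imwrite("pics/s8.png",r.read_camera("scene")[20:200,260:440].repeat(3,0).repeat(3,1))
E
```

```text
11.2 [ 510.10777473 -144.23116119  278.24172516] [-3.12703752 -0.26882691  0.00366617] [-2.71203383  0.70111449  1.05503972] [0.02747635 0.28558383 0.04247763] 11.037086088052886
```

View pics/s8.png

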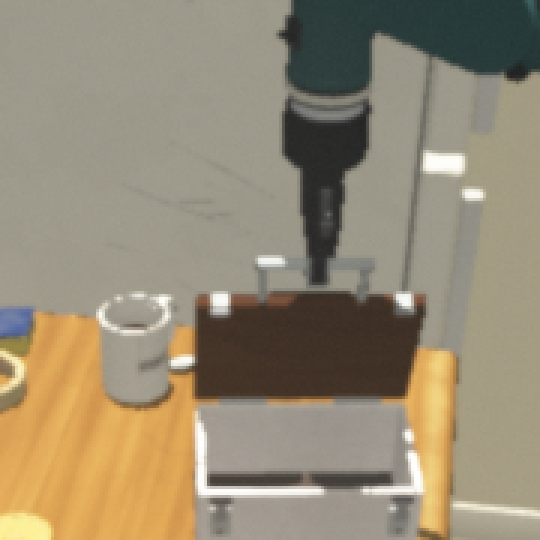

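Forces are small and the lid follows. I'll go on.

Request:
move_arm(steps="-0.001 0.008 -0.002 0 0.005; -0.003 0.018 -0.005 0 0.005; -0.005 0.027 -0.009 0 0.005; -0.006 0.037 -0.013 0 0.005; -0.008 0.046 -0.018 0 0.005; -0.009 0.055 -0.023 0 0.005; -0.011 0.063 -0.029 0 0.005; -0.012 0.071 -0.035 0 0.005; -0.013 0.079 -0.042 0 0.005; -0.014 0.087 -0.049 0 0.005; -0.015 0.094 -0.056 0 0.005")

```text
t: 12.17
tool_pos: [494.1, -51.8, 221.9]
tool_rot: [-3.129, -0.265, 0.008]
force: [-7.9, -1.8, 0.2]
opening: 10.8
```

```bash
python3 - <<'E'
from h import *
s=r.observe();print(s["t"],s["tool_pos"],s["tool_rot"],s["force"],s["ft_torque"],s["opening"])
cv2.imwrite("pics/s9.png",r.read_camera("scene")[20:220,260:440].repeat(3,0).repeat(3,1))
E
```

```text
12.1667 [494.11798597 -51.77649348 221.9320547 ] [-3.12909392 -0.26534538  0.00768294] [-7.87302719 -1.75733633  0.19182448] [-0.4146534   1.18751123  0.07835822] 10.846184550351957
```

View pics/s9.png

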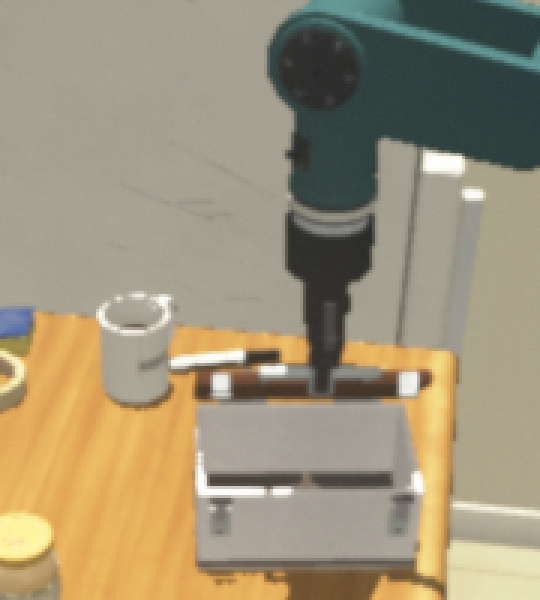

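Request:
move_arm(steps="-0.002 0.007 -0.008 0 0.005; -0.003 0.013 -0.015 0 0.005; -0.005 0.019 -0.024 0 0.005; -0.006 0.025 -0.032 0 0.005; -0.007 0.03 -0.041 0 0.005; -0.008 0.035 -0.05 0 0.005; -0.009 0.039 -0.059 0 0.005; -0.01 0.043 -0.069 0 0.005; -0.01 0.046 -0.077 0 0.005; -0.011 0.048 -0.083 0 0.005; -0.011 0.049 -0.086 0 0.005")

```text
t: 13.13
tool_pos: [485.6, -4.3, 136.4]
tool_rot: [3.129, 0.265, 0.002]
force: [0.9, -2.5, -1.4]
opening: 10.7
```

```bash
python3 - <<'E'
from h import *
s=r.observe();print(s["t"],s["tool_pos"],s["tool_rot"],s["force"],s["ft_torque"],s["opening"])
cv2.imwrite("pics/s10.png",r.read_camera("scene")[60:220,260:440].repeat(4,0).repeat(4,1))
cv2.imwrite("pics/w10.png",r.read_camera("wrist"))
E
```

```text
13.1333 [485.62601295  -4.29009416 136.43347372] [3.12943775e+00 2.64902711e-01 1.56533967e-03] [ 0.85161746 -2.48115981 -1.40267199] [-0.54571147 -0.19855436  0.0789321 ] 10.719972695102028
```

View pics/s10.png

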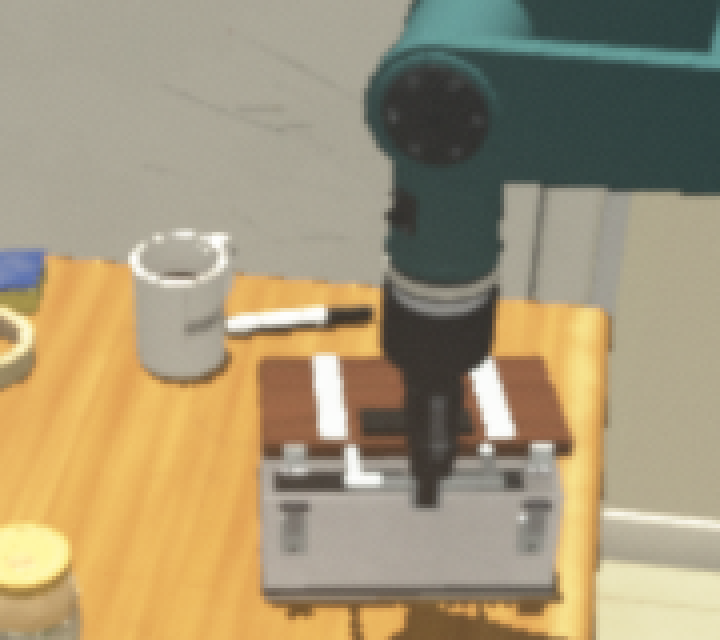

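View pics/w10.png

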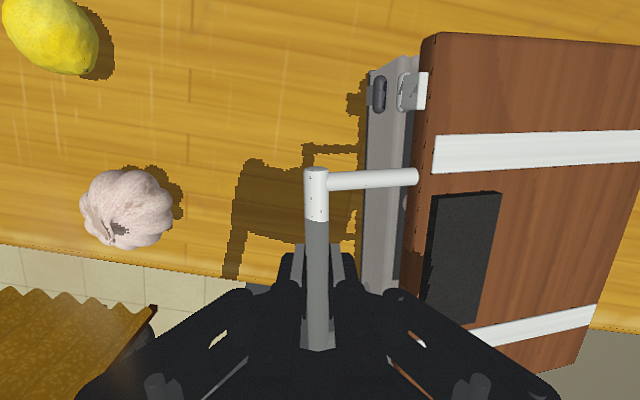

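Lid at about 0.22 rad, well held. I'll lower slowly toward the catches.

Request:
move_arm(steps="0 0.001 -0.004 0 0.005; 0 0.002 -0.008 0 0.005; 0 0.003 -0.012 0 0.005; -0.001 0.004 -0.016 0 0.005; -0.001 0.004 -0.019 0 0.005; -0.001 0.005 -0.022 0 0.005; -0.001 0.005 -0.024 0 0.005; -0.001 0.005 -0.026 0 0.005; -0.001 0.005 -0.026 0 0.005")

```text
t: 13.98
tool_pos: [484.7, 0.6, 111.1]
tool_rot: [3.13, 0.264, 0.002]
force: [4.4, -4.7, -2.7]
opening: 10.6
```

Request:
move_arm(steps="0 0 -0.001 0 0.005; 0 0 -0.002 0 0.005; 0 0 -0.002 0 0.005")

```text
t: 14.23
tool_pos: [484.7, 0.7, 110.0]
tool_rot: [3.13, 0.265, 0.003]
force: [2.1, -3.8, -0.5]
opening: 10.8
```

Request:
move_arm(steps="0 0 -0.001 0 0.005; 0 0 -0.002 0 0.005; 0 0 -0.002 0 0.005")

```text
t: 14.48
tool_pos: [484.7, 0.8, 109.2]
tool_rot: [3.13, 0.265, 0.003]
force: [-0.0, -3.5, 5.9]
opening: 11.1
```

Request:
move_arm(steps="0 0 -0.001 0 0.005; 0 0 -0.002 0 0.005; 0 0 -0.002 0 0.005")

```text
t: 14.73
tool_pos: [484.7, 1.0, 107.1]
tool_rot: [-3.13, -0.265, -0.003]
force: [-0.1, -2.4, 5.6]
opening: 11.0
```

```bash
python3 - <<'E'
from h import *
s=r.observe();print(s["t"],s["tool_pos"],s["tool_rot"],s["force"],s["ft_torque"],s["opening"])
cv2.imwrite("pics/s11.png",r.read_camera("scene")[60:220,260:440].repeat(4,0).repeat(4,1))
E
```

```text
14.7333 [484.6899438    1.03051827 107.11047798] [-3.13036005 -0.26497873 -0.00334838] [-0.05362015 -2.40604163  5.57088875] [-0.61128538  0.00964868  0.05986369] 10.984711455906552
```

View pics/s11.png

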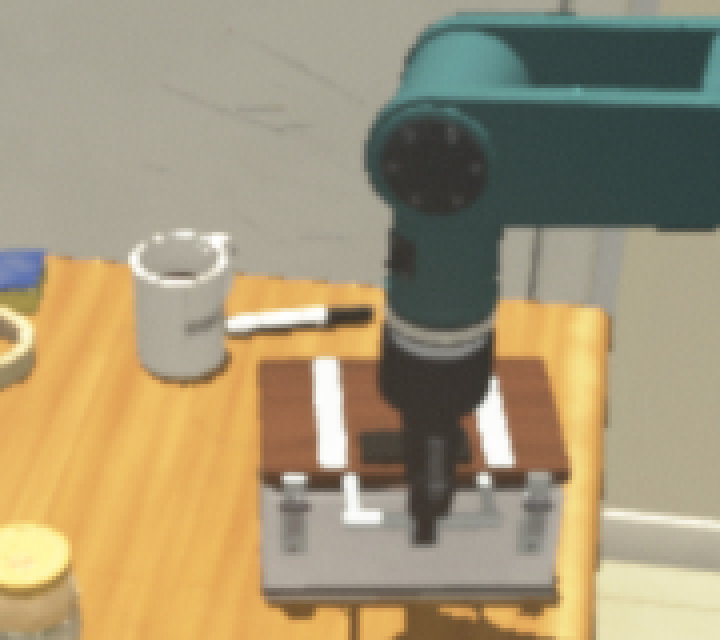

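Upward force of about 5.6 N at a bar height of ≈ 126 mm (≈ 0.075 rad) means the catches are carrying the lid. I'll ease off 2 mm, watching the force before letting go.

Request:
move_arm(steps="0 0 0.001 0 0.005; 0 0 0.001 0 0.005; 0 0 0.001 0 0.005")

```text
t: 15.03
tool_pos: [484.7, 1.0, 107.7]
tool_rot: [3.13, 0.265, 0.003]
force: [0.4, -2.3, 6.0]
opening: 10.6
```

Request:
move_arm(steps="0 0 0.001 0 0.005; 0 0 0.001 0 0.005; 0 0 0.001 0 0.005")

```text
t: 15.28
tool_pos: [484.7, 0.9, 108.4]
tool_rot: [3.13, 0.265, 0.003]
force: [1.2, -2.6, 6.0]
opening: 10.6
```

Request:
move_arm(steps="0 0 0.001 0 0.005; 0 0 0.001 0 0.005; 0 0 0.001 0 0.005")

```text
t: 15.53
tool_pos: [484.7, 0.8, 109.3]
tool_rot: [3.13, 0.265, 0.003]
force: [0.6, -3.3, 6.6]
opening: 11.3
```

```bash
python3 - <<'E'
from h import *
s=r.observe();print(s["t"],s["tool_pos"],s["force"],s["ft_torque"],s["opening"])
i=r.camera_info("wrist");im=r.read_camera("wrist");cv2.imwrite("pics/w12.png",im)
s=r.observe();print(s["t"],s["tool_pos"],s["force"],s["ft_torque"],s["opening"])
E
```

```text
15.5333 [484.70181446   0.80002107 109.34109308] [ 0.58305341 -3.27890293  6.64784514] [-0.58540434 -0.13890642  0.16962696] 11.271969733093776
15.5833 [484.70839068   0.79728293 109.37018226] [ 1.20403343 -3.51684645  6.60923081] [-0.57426716 -0.19252752  0.17534147] 10.910352724055908
```

View pics/w12.png

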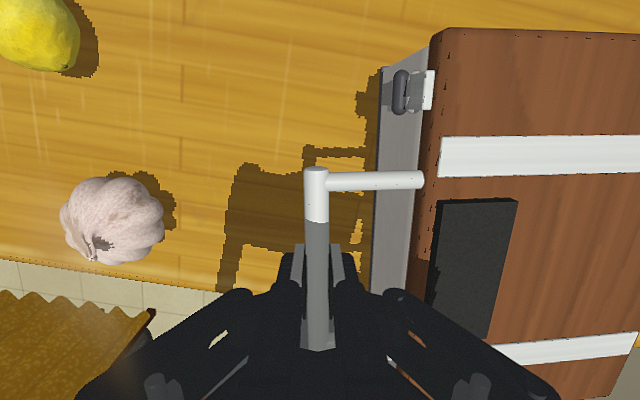

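Request:
move_arm(steps="0 0 0.001 0 0.005; 0 0 0.002 0 0.005; 0 0 0.003 0 0.005; 0 0 0.003 0 0.005; 0 0 0.003 0 0.005")

```text
t: 16.0
tool_pos: [484.6, 0.7, 110.2]
tool_rot: [3.13, 0.265, 0.001]
force: [6.1, -3.4, -1.7]
opening: 10.5
```

The force flips sign at TCP z≈110, so first contact with the catches (0.07 rad) is there, with the bar about 14.5 mm above the tip. I'll lower to just resting, then let go.

Request:
move_arm(steps="0 0 -0.001 0 0.005; 0 0 -0.001 0 0.005; 0 0 -0.001 0 0.005")

```text
t: 16.25
tool_pos: [484.7, 0.8, 109.8]
tool_rot: [3.13, 0.265, 0.002]
force: [4.0, -3.5, -0.3]
opening: 11.0
```

Request:
move_arm(steps="0 0 -0.001 0 0.005; 0 0 -0.001 0 0.005; 0 0 -0.001 0 0.012; 0 0 -0.001 0 0.014; 0 0 -0.001 0 0.017; 0 0 -0.001 0 0.022; 0 0 -0.001 0 0.03; 0 0 -0.001 0 0.034; 0 0 -0.001 0 0.034")

```text
t: 17.0
tool_pos: [483.7, 1.1, 109.0]
tool_rot: [-3.13, -0.265, 0.002]
force: [-0.4, -1.0, -0.4]
opening: 34.0
```

```bash
python3 - <<'E'
from h import *
s=r.observe();print(s["t"],s["tool_pos"],s["force"],s["ft_torque"],s["opening"])
i=r.camera_info("wrist");im=r.read_camera("wrist");cv2.imwrite("pics/w13.png",im)
E
```

```text
17.0 [483.70818491   1.1134577  108.96647209] [-0.35388635 -0.95206549 -0.36998748] [-0.02093105  0.0083453  -0.02739807] 33.998535301433066
```

View pics/w13.png

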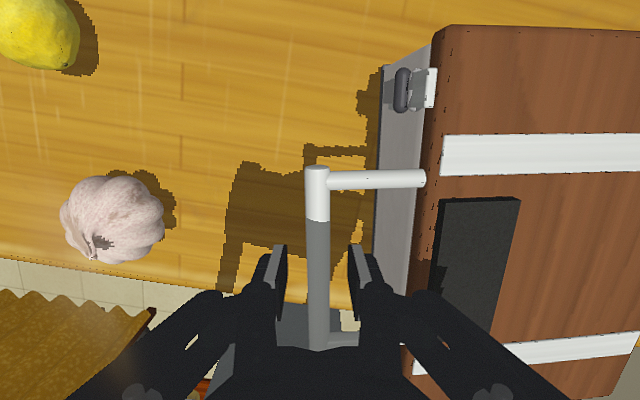

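The lid rests steady on the catches. I'll rise, close the fingers and go over the pad.

Request:
move_arm(steps="0 0 0.008 0 0.034; 0 0 0.02 0 0.034; 0 0 0.035 0 0.034; 0 0 0.05 0 0.02; 0 0 0.06 0 0.005; 0.003 -0.015 0.06 0 0; 0.006 -0.036 0.06 0 0; 0.009 -0.056 0.06 0 0; 0.012 -0.07 0.055 0 0; 0.012 -0.072 0.05 0 0; 0.012 -0.072 0.05 0 0; 0.012 -0.072 0.05 0 0")

```text
t: 18.05
tool_pos: [495.8, -70.6, 159.2]
tool_rot: [-3.129, -0.265, 0.001]
force: [-0.2, 0.4, 0.4]
opening: -0.2
```

```bash
python3 - <<'E'
from h import *
s=r.observe();print(s["t"],s["tool_pos"],s["force"],s["ft_torque"],s["opening"])
i=r.camera_info("wrist");im=r.read_camera("wrist");cv2.imwrite("pics/w14.png",im)
c=s["tool_pos"];print(proj("wrist",[[c[0],c[1],133]],i))
cv2.imwrite("pics/s14.png",r.read_camera("scene")[60:220,260:440].repeat(4,0).repeat(4,1))
E
```

```text
18.05 [495.77009982 -70.58526648 159.182354  ] [-0.21922946  0.41748918  0.35663929] [-0.00150269  0.03783075  0.0011776 ] -0.2052590496906977
[[316.83806187 236.4145574 ]]
```

View pics/w14.png

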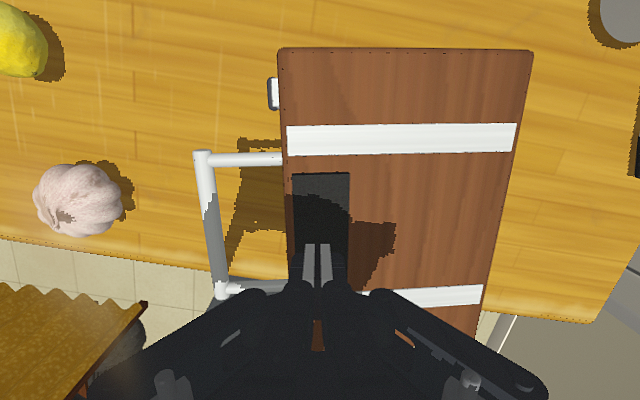

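View pics/s14.png

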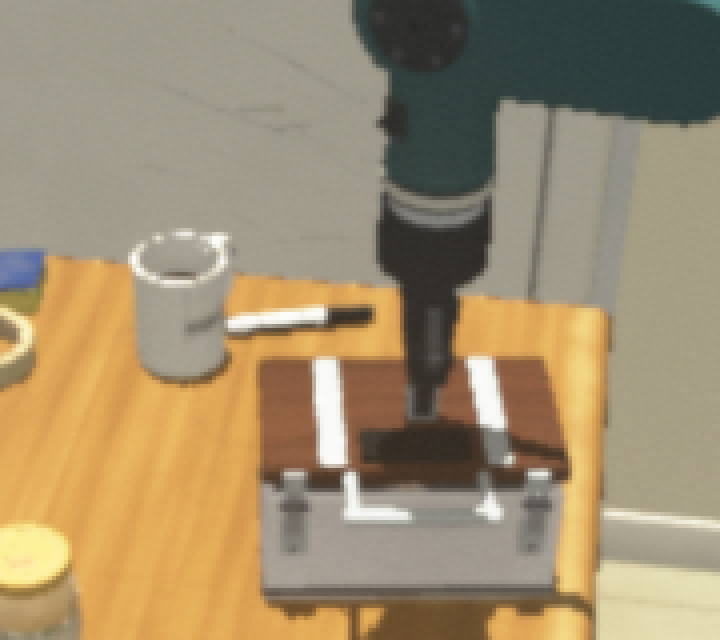

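The pad spans columns 292–350 (centre 321) and the tip projects to 317 on it. I'll go down to just above the pad.

Request:
move_arm(steps="0 0 -0.006 0 0; 0 0 -0.014 0 0; 0 0 -0.02 0 0; 0 0 -0.023 0 0; 0 0 -0.024 0 0; 0 0 -0.024 0 0")

```text
t: 18.65
tool_pos: [495.8, -71.0, 134.6]
tool_rot: [-3.13, -0.265, 0.002]
force: [0.2, -0.6, -0.1]
opening: 0.4
```

Request:
move_arm(steps="0 0 -0.001 0 0; 0 0 -0.002 0 0; 0 0 -0.003 0 0; 0 0 -0.003 0 0")

```text
t: 18.98
tool_pos: [496.5, -71.3, 133.2]
tool_rot: [3.13, 0.265, 0.002]
force: [-1.1, 0.2, 2.5]
opening: 0.0
```

Contact at 133 mm, as expected for a lid at 0.07. I'll press on in small steps.

Request:
move_arm(steps="0 0 -0.001 0 0; 0 0 -0.002 0 0; 0 0 -0.003 0 0; 0 0 -0.003 0 0")

```text
t: 19.32
tool_pos: [496.5, -71.1, 132.1]
tool_rot: [3.13, 0.265, 0.003]
force: [-4.6, 2.1, 11.1]
opening: 0.2
```

Request:
move_arm(steps="0 0 -0.001 0 0; 0 0 -0.002 0 0; 0 0 -0.002 0 0")

```text
t: 19.57
tool_pos: [496.4, -71.0, 128.2]
tool_rot: [3.13, 0.265, 0.002]
force: [-1.0, 0.3, -0.3]
opening: 0.2
```

It snapped past (force 11 N → 0). I'll follow to the shut pad and build up to 18 N.

Request:
move_arm(steps="0 0 -0.001 0 0; 0 0 -0.002 0 0; 0 0 -0.003 0 0; 0 0 -0.004 0 0; 0 0 -0.005 0 0; 0 0 -0.005 0 0")

```text
t: 20.07
tool_pos: [496.0, -71.2, 123.5]
tool_rot: [3.13, 0.265, -0.0]
force: [-3.9, 0.3, 6.7]
opening: -0.0
```

Request:
move_arm(steps="0 0 -0.001 0 0; 0 0 -0.002 0 0; 0 0 -0.003 0 0; 0 0 -0.003 0 0")

```text
t: 20.4
tool_pos: [496.1, -71.3, 122.8]
tool_rot: [3.13, 0.265, 0.001]
force: [-7.2, 0.7, 15.3]
opening: 0.1
```

Request:
move_arm(steps="0 0 -0.001 0 0; 0 0 -0.001 0 0; 0 0 -0.001 0 0; 0 0 -0.001 0 0; 0 0 -0.001 0 0; 0 0 -0.001 0 0; 0 0 -0.001 0 0; 0 0 -0.001 0 0; 0 0 -0.001 0 0; 0 0 -0.001 0 0")

```text
t: 21.23
tool_pos: [496.1, -71.3, 122.6]
tool_rot: [3.129, 0.265, 0.002]
force: [-8.9, 1.7, 19.8]
opening: -0.1
```

Held at about 19 N for 0.8 s. I'll let go and back off.

Request:
move_arm(steps="0 0 0.002 0 0; 0 0 0.005 0 0; 0 0 0.01 0 0; 0 0 0.025 0 0; 0 0 0.05 0 0; 0 0 0.08 0 0; -0.01 0 0.11 0 0; -0.04 0 0.125 0 0; -0.08 0 0.13 0 0; -0.11 0 0.13 0 0; -0.12 0 0.13 0 0; -0.12 0 0.13 0 0")

```text
t: 22.23
tool_pos: [374.8, -71.2, 248.6]
tool_rot: [3.13, 0.263, 0.002]
force: [0.7, -0.1, 0.3]
opening: -0.2
```

```bash
python3 - <<'E'
from h import *
s=r.observe();print(s["t"],s["tool_pos"],s["force"],s["ft_torque"],s["opening"])
cv2.imwrite("pics/s15.png",r.read_camera("scene"))
cv2.imwrite("pics/s15c.png",r.read_camera("scene")[60:220,260:440].repeat(4,0).repeat(4,1))
cv2.imwrite("pics/t15.png",r.read_camera("top"))
# predicted bar ends and lid top front corners if shut
d=np.array([.168,-.986,0]);n=np.array([.986,.168,0]);c=np.array([505.5,-124,0])
for X in [c-129*d+50*n+[0,0,110],c-129*d-50*n+[0,0,110],c-79*d+112*n+[0,0,118],c-79*d-112*n+[0,0,118]]: print(((proj("scene",[X])-[260,60])*4).round(0))
E
```

```text
22.2333 [374.81195032 -71.16535012 248.63274545] [ 0.74773004 -0.13608765  0.28387937] [-0.03277319 -0.04844077 -0.0321983 ] -0.19051563468960384
[[349. 533.]]
[[491. 533.]]
[[261. 480.]]
[[572. 480.]]
```

View pics/s15.png

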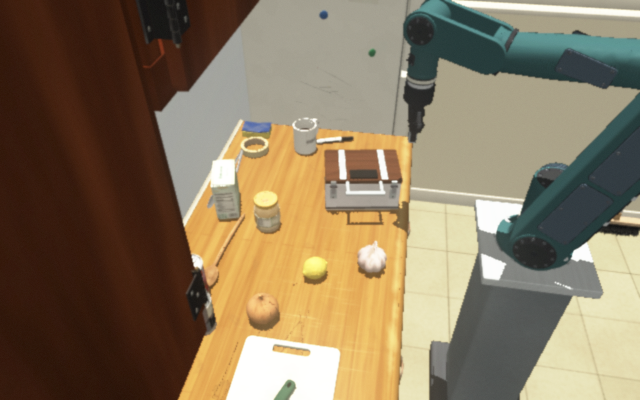

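View pics/s15c.png

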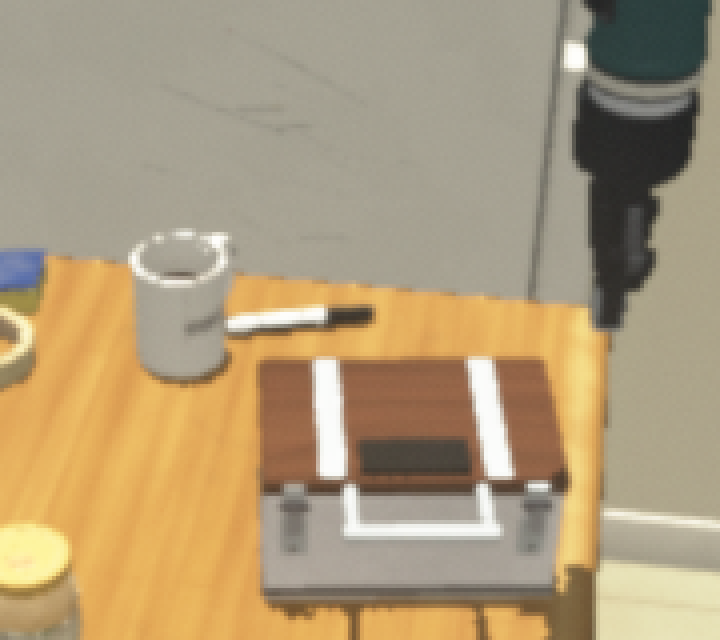

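View pics/t15.png

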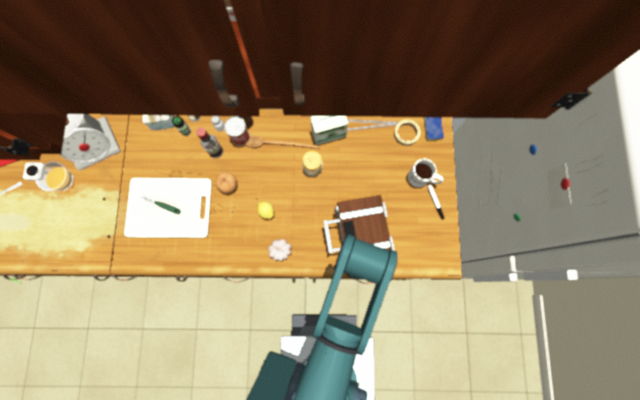

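The bar shows at row 530 in the crop, where a shut lid predicts 533 (it was about 518 on the catches). The bystanders haven't moved and the robot touches nothing. I'll hand in the job.

```bash
python3 -c "
from bench import r
print(r.finish_job())"
```

```text
the job is handed in; nothing more can be done
None
```

The job is done and handed in at about 22 s of the 72 s. The smaller garlic bulb is in the keeper box and the lid is shut and seated.

- **Garlic:** I set it down on the box floor with the lid open, to a light contact of about 7 N. The wrist picture then showed it standing there.
- **Lid:** I lowered it by the bar handle until the catches carried it. Near the catches I went about 3 mm past first contact, pressing with about 6 N through the handle. It did not snap, and I eased back up before letting go.
- **Press:** I pressed the pad. The reading was 11 N before the snap and near zero after it. I then held at a reading of 15 N rising to 19.8 N, plus up to 9 N sideways, for about 0.8 s.

**Last checks:**
- The bar shows at crop row 530 in the scene picture, against 533 predicted for a fully shut lid.
- The tool force is near zero and the robot touches nothing.
- The lemon, onion, mug, honey jar and larger garlic look unmoved.

**Disagreement:** the bar sat about 14.5 mm above the fingertips, not the 18.7 mm I had assumed, so I took the catch contact from the force readings. No other check failed.

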